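# Snap the loose knob back onto the porch hob

### The job

One of the two controls of the green table hob has lost its knob and its brass D-shaft stands bare. Pick up the loose black knob with the orange pointer, turn it so that its pointer aims at the orange tick on the bezel and the flat in its bore matches the flat of the shaft, push it straight down until it snaps and sits fully home on the white bezel, and let go. Leave the cream knob where it stands.

Things in the scene. Friction and masses are not known exactly. Their poses are not given: they have to be found in the camera images.
- knob_mid (a point): Centre, 22 mm above the underside, of the loose black knob standing on the planks: a block with round ends, 62 long (x) x 42 wide (y, flat sides to grip) x 44 tall (z), 80 g. +x points to the end with the orange pointer stripe. Bore in the underside, centred, 32 deep, radius 13.5, with its flat 4 mm from the axis on the +x side. An identical knob is already fixed on the hob: not that one.
- knob_nose (a point): Middle of the rounded pointer end of the loose black knob, 31 mm from its centre along its +x, 22 mm above its underside. Same axes as the knob's centre.
- shaft (a point): Foot of the fixed bare D-shaft, at the top of its white bezel, 74 mm up. +x: out of its flat, to the orange tick. Radius 10, flat 1 from the axis, straight 18 mm up, tapered to a tip at 30 mm. Sprung catches in its +y and -y sides need a push of 10 N; then the knob snaps down 4 mm. Home: knob's centre 22 mm above, +x axes alike (10 deg, 3 mm play). Pan supports 26 mm higher; other control 170 mm off.
- cream_mid (a point): Centre (22 mm above its underside) of a cream knob with a blue pointer, of the same outside size as the black one: the wrong one, to be left where it stands.
Not all that is in view belongs to the job. Leave any pink or purple look-alike of the part that bears knob_mid alone.

How it is judged:
At the end, for the whole second after the job is handed in: The black knob is snapped fully home on the bare shaft and released: its centre within 6 mm of the shaft's axis, its underside within 3.5 mm of the bezel, its pointer end on the side of the shaft's flat and the orange tick, within 20 degrees, upright within about 6 degrees (horizontal distance between knob_mid and shaft below 0.006 m and z of knob_mid in the frame of shaft below 0.0255 m and angle between the x axis of knob_mid and the x axis of shaft, either way round below 0.35 rad and angle between knob_mid's own z axis and vertical below 0.1 rad and x of knob_nose in the frame of shaft above 0.015 m); the robot touches nothing.
It fails at once if the cream knob is moved by more than 30 mm (distance of cream_mid from where it was at the start of the episode above 0.03 m).
It also fails if it takes over 38 s, if anything falls off the work surface, if the arm or the gripper's body presses on something with over 40 N, if the wrist force passes 120 N, or if a joint passes its speed limit or range.

### The arm

A 6-joint arm with a two-finger parallel gripper is mounted at the origin on the work surface. World frame = base frame: x ahead of the robot, y to its left, z up, the work surface at z = 0. Lengths are in m, angles in rad, forces in N, time in s.
With the tool pointing down it reaches from about 0.25 to 0.85 m from the base axis. Payload 12.5 kg.
Tool frame: the origin (TCP) lies on the centre line of the jaws, within the pads' length; the fingertips stand robot.nose_length ahead of it and the grasp point (between the pads) lies 8 mm behind it (robot.nose_length is the distance from the TCP to the fingertips, in m); z points along the fingers, y is the direction in which the jaws open and shut (so a half turn about z gives the same grasp; the last joint's range is limited). The gripper opens to 93 mm and grips with 3 to 60 N. Pads are 15 mm wide; open, the fingers measure 128 mm over their backs; the gripper's body (75 mm by 188 mm) begins 65 mm behind the grasp point.
Start: joints at [-1.187, 0.351, 1.652, -0, 1.139, -0.085], TCP at [0.249, -0.491, 0.208] pointing down, gripper open.
Joint ranges: [-2.75, 2.75], [-0.79, 2.1], [0.01, 2.65], [-1.57, 4.71], [0.07, 3.14], [-2.87, 2.87]. Speed limits (rad/s): [2.22, 2.22, 2.79, 3.14, 3.14, 3.14].

### API

Orientations are given as a rotation vector (axis times angle).
In Python, from cell import robot gives the robot as it stands.
- The arm moves only by the tool send_rows, never from a script. Its argument "steps" is a list of rows, each an object with "turn": the turn, a rotation vector about the tool's x, y, z in degrees, a list of three; "delta_pos": the shift along the tool's x, y, z in m, a list of three; "grip": the finger opening in m, from 0 to 0.093. In form: [{"turn": [wx, wy, wz], "delta_pos": [tx, ty, tz], "grip": grip}, ...]. A call has 1 to 12 rows; each row shifts and turns the pose as measured when the row begins, along the tool's axes as they then stand; what a row does not reach is not made up. A row lasts 1/12 s, in which the tool goes at most 41.7 mm and 7.16 degrees, less where a joint would pass 70% of its speed; a pose out of reach is approached as far as the arm can. A call with a gripper value outside its range is refused whole. The fingers move at their own pace and stop on an object; "newtons" is the grip in N (left out, the last holds). Time passes only in rows, so rows that do not move let the fingers close. It gives the time, the measured TCP pose, the force and the opening at its end, in the units of the state.
- robot.state(): the state, without advancing time (a new reading comes with each control period).
- robot.get_image(name): name is "side" or "top"; returns (picture, depth): 384x512x3 uint8, red, green, blue; 384x512 float32, m along the optical axis (not along the pixel's ray), 0 where there is no reading.
- robot.camera_model(name): a dict with "fx", "fy", "cx", "cy" (pixels), "rvec" (rotation vector, rad) and "tvec" (3), from world to camera coordinates, as OpenCV has them. Camera axes: x right, y down, z forward; pixel columns grow to the right and rows downward; lengths in m; the calibration is good to about 2 mm. A picture is of the moment at which its call begins. camera_model takes no time and is no camera call.
- robot.job_done(): hands the job in, once; it reports no verdict.
Trained networks look in the newest picture that a camera, given by its name, has taken for a name from the list of things; names that differ only in an ending like _2 or _b are one class to them, and where a whole thing is asked for, a point or a joint stands for the part that bears it (a point fixed in the world has none). Each returns a list of dicts, best first, with "confidence" (0 to 1); they miss things now and then, are a little off and sometimes report something else, mostly with a low value. They report only what shows in the picture. A call takes as long as a camera call. They do not tell look-alikes from the thing itself.
- robot.trace(camera, query): "region" (384x512 bool, what is visible of it) and "centre" ([row, column] in pixels, amid what is visible of it).
- robot.spot_point(camera, query): "centre" ([row, column] in pixels: a listed point, or the origin of a listed thing).
The state is a dict: "t": time; "joint_pos": joint angles; "joint_velocities": joint speeds; "joint_torque": joint torques, N m; "tcp_pos": TCP position; "orientation": TCP orientation; "contact_force": force on the tool from outside, world axes, zero at the start; "torque": the same for the moment, N m; "width": opening from 0.0 (shut) to 1.0 (fully open).
Only numpy, scipy, OpenCV 4.12 (cv2) and the standard library are available. Lean on these libraries where they do the work, as an engineer would, in place of code of your own. Each camera call takes 0.05 s, during which the arm holds its last target. There are 200 camera calls.

## Working session

There is one attempt and no reset: what is moved stays moved. The work goes in short steps, Python scripts to look and compute and a tool call to move; the robot and the scene stay as the last step left them, time stands still between calls to the robot, and variables do not carry over. Pictures are saved under pics/ and viewed, about 8 in all and at most 12, crops included, and the job is handed in when it is done.

Besides the shell and the picture viewer there is one more tool, called after ">>>" as name([rows], argument=value, ...), one row to a line, values as JSON. send_rows: Moves the arm, as the interface text tells. Its arguments: {"type":"object","properties":{"steps":{"type":"array","items":{"type":"object","properties":{"turn":{"type":"array","items":{"type":"number"}},"delta_pos":{"type":"array","items":{"type":"number"}},"grip":{"type":"number"}}}},"newtons":{"type":"number"}},"required":["steps"]}

```bash
mkdir -p pics; ls; cat > h.py <<'E'
from cell import robot
import numpy as np, cv2
def cam(n):
    c=robot.camera_model(n); R=cv2.Rodrigues(np.array(c['rvec'],float))[0]; return c,R,np.array(c['tvec'],float).ravel()
def at_z(n,rc,z):
    c,R,t=cam(n); d=R.T@np.array([(rc[1]-c['cx'])/c['fx'],(rc[0]-c['cy'])/c['fy'],1]); o=-R.T@t
    return o+d*(z-o[2])/d[2]
def cloud(n,D):
    c,R,t=cam(n); v,u=np.mgrid[:384,:512]
    P=np.stack([(u-c['cx'])/c['fx']*D,(v-c['cy'])/c['fy']*D,D],-1)
    return (P-t)@R
def save(n,img): cv2.imwrite('pics/'+n,cv2.cvtColor(img,cv2.COLOR_RGB2BGR))
E
python3 - <<'E'
from h import *
ims=[]
for n in('top','side'):
    I,D=robot.get_image(n); ims.append(I); np.save(n+'_I.npy',I); np.save(n+'_D.npy',D)
    c,R,t=cam(n); print(n,c['fx'],(-R.T@t).round(3))
    P=cloud(n,D)
    for q,z in(('knob_mid',.022),('knob_nose',.022),('shaft',.074),('cream_mid',.022)):
        for d in robot.spot_point(n,q): print(n,q,np.round(d['centre'],1),round(d['confidence'],2),at_z(n,d['centre'],z).round(4))
save('a.png',ims[0]);save('b.png',ims[1])
s=robot.state();print(s['t'],s['tcp_pos'],s['orientation'],s['contact_force']); print([a for a in dir(robot) if a[0]!='_'],robot.nose_length)
E
```

```text
pics
top 380.9807395742013 [0.407 0.034 0.969]
top knob_mid [145.5 217. ] 0.78 [0.708  0.1302 0.022 ]
top knob_mid [200.1 196.6] 0.76 [0.5637 0.1752 0.022 ]
top knob_mid [160.9 177.8] 0.68 [0.6641 0.2286 0.022 ]
top knob_nose [191.3 209.3] 0.87 [0.587  0.1444 0.022 ]
top knob_nose [150.9 170.4] 0.72 [0.6901 0.2492 0.022 ]
top shaft [199.7 316.9] 0.55 [ 0.5636 -0.119   0.074 ]
top cream_mid [244.2 202.2] 0.57 [0.4542 0.1556 0.022 ]
side 362.7100798814271 [0.2   0.475 0.519]
side knob_mid [245.8 162.3] 0.85 [0.6536 0.2259 0.022 ]
side knob_mid [212.1 184.3] 0.75 [0.6961 0.1346 0.022 ]
side knob_mid [249.1 214.2] 0.7 [0.5713 0.1697 0.022 ]
side knob_nose [200. 193.] 0.77 [0.7124 0.0956 0.022 ]
side knob_nose [242.4 146. ] 0.73 [0.6851 0.24   0.022 ]
side knob_nose [236.3 214.3] 0.67 [0.5954 0.1456 0.022 ]
side shaft [163.  314.9] 0.89 [ 0.5456 -0.1264  0.074 ]
side cream_mid [276.5 269.1] 0.71 [0.4516 0.1552 0.022 ]
0.5 [ 0.24850334 -0.4906251   0.2079037 ] [-3.05563827e+00 -7.29608605e-01 -6.81063539e-06] [0.84376265 0.12411075 0.46432239]
['Unreachable', 'camera_model', 'get_image', 'job_done', 'nose_length', 'spot_point', 'state', 'trace'] 0.011
```

View pics/a.png

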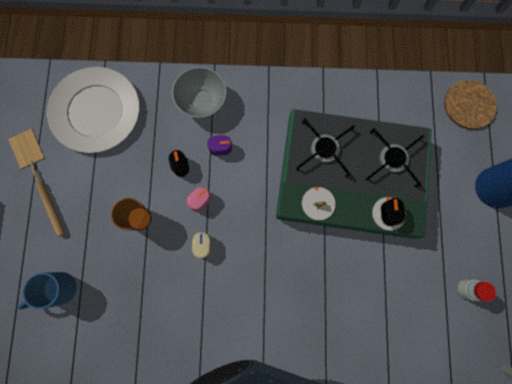

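View pics/b.png

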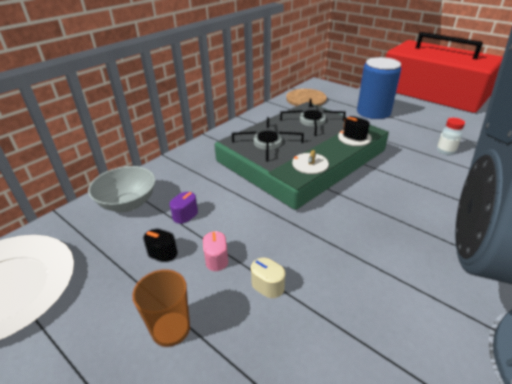

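Top view: the candidates are black (161,179), pink (199,199), purple (145,220) and cream (244,202). The bare shaft is at (203,319), and the black knob already fixed on the hob is at (211,393). The loose black one with the orange stripe at (161,179) fits the description. I'll confirm it in a crop and measure.

```bash
cat > m.py <<'E'
from h import *
out=[]
def crop(I,r,c,h=20,w=26,s=15): return cv2.resize(I[r-h:r+h,c-w:c+w],None,fx=s*.5,fy=s*.5,interpolation=cv2.INTER_CUBIC)
for n,k,b in(('top',(161,179),(203,319)),('side',(245,161),(162,312))):
    I=np.load(n+'_I.npy');D=np.load(n+'_D.npy');P=cloud(n,D)
    out.append(np.hstack([crop(I,*k),crop(I,*b)]))
    hsv=cv2.cvtColor(I,cv2.COLOR_RGB2HSV).astype(int)
    v,u=np.mgrid[:384,:512]
    near=(abs(v-k[0])<22)&(abs(u-k[1])<24)
    p=P[near&(P[...,2]>.039)&(P[...,2]<.06)&(hsv[...,2]<255)]
    # top-face rectangle of the knob
    rect=cv2.minAreaRect((p[:,:2]*1000).astype(np.float32)); print(n,'knob top',len(p),p.mean(0).round(4),rect)
    og=near&(hsv[...,0]<20)&(hsv[...,1]>150)&(hsv[...,2]>110)
    rc=np.array([v[og].mean(),u[og].mean()]); print(' stripe',og.sum(),at_z(n,rc,.044).round(4), P[og].mean(0).round(4))
    dk=near&(hsv[...,2]<45); rc=np.array([v[dk|og].mean(),u[dk|og].mean()]); print(' dark',(dk|og).sum(),rc.round(1),at_z(n,rc,.022).round(4))
    nb=(abs(v-b[0])<22)&(abs(u-b[1])<26)
    wh=nb&(hsv[...,1]<60)&(hsv[...,2]>130)
    cs,_=cv2.findContours(wh.astype(np.uint8),cv2.RETR_EXTERNAL,cv2.CHAIN_APPROX_NONE); c=max(cs,key=cv2.contourArea)
    q=np.array([at_z(n,(y,x),.074) for x,y in c[:,0]])[:,:2]; (bx,by),ax,an=cv2.fitEllipse((q*1000).astype(np.float32)); print(' bezel',bx,by,ax,'z',np.median(P[wh][:,2]))
    ot=nb&(hsv[...,0]<14)&(hsv[...,1]>130)&(hsv[...,2]>90)
    for r,cc in zip(v[ot],u[ot]): pass
    num,lab,st,ce=cv2.connectedComponentsWithStats(ot.astype(np.uint8))
    for i in range(1,num):
        if st[i,4]>2: 
            t=at_z(n,ce[i][::-1],.074); print(' tick?',ce[i][::-1].round(1),st[i,4],t.round(4),np.degrees(np.arctan2(t[1]-by/1000,t[0]-bx/1000)).round(1),P[lab==i].mean(0).round(4))
    # fixed shaft: high points above bezel
    sh=nb&(P[...,2]>.088)&(P[...,2]<.11)&(np.hypot(P[...,0]-bx/1000,P[...,1]-by/1000)<.02); print(' shaft pts',sh.sum(),P[sh].mean(0).round(4))
save('c.png',cv2.resize(np.vstack(out),(780,600)))
E
python3 m.py
```

```text
top knob top 341 [0.6567 0.2249 0.0436] ((657.6057739257812, 225.4521484375), (62.981815338134766, 41.75433349609375), 15.782011032104492)
 stripe 26 [0.6714 0.2303 0.044 ] [0.671  0.23   0.0455]
 dark 370 [163.8 179. ] [0.6565 0.225  0.022 ]
 bezel 554.8278198242188 -122.1849136352539 (73.83149719238281, 76.71892547607422) z 0.07348566745414284
 tick? [188. 316.] 9 [ 0.592 -0.117  0.074] 7.9 [ 0.5925 -0.1174  0.0718]
 shaft pts 47 [ 0.5503 -0.1218  0.0961]
side knob top 483 [0.6549 0.2296 0.0441] ((657.5486450195312, 228.21566772460938), (61.01820373535156, 41.58089828491211), 13.158445358276367)
 stripe 49 [0.6723 0.2291 0.044 ] [0.6712 0.2297 0.0451]
 dark 755 [245.4 160.8] [0.6567 0.2269 0.022 ]
 bezel 555.8712768554688 -119.84358978271484 (79.626708984375, 83.4930419921875) z 0.07410766997895897
 shaft pts 49 [ 0.55   -0.1161  0.0961]
```

View pics/c.png

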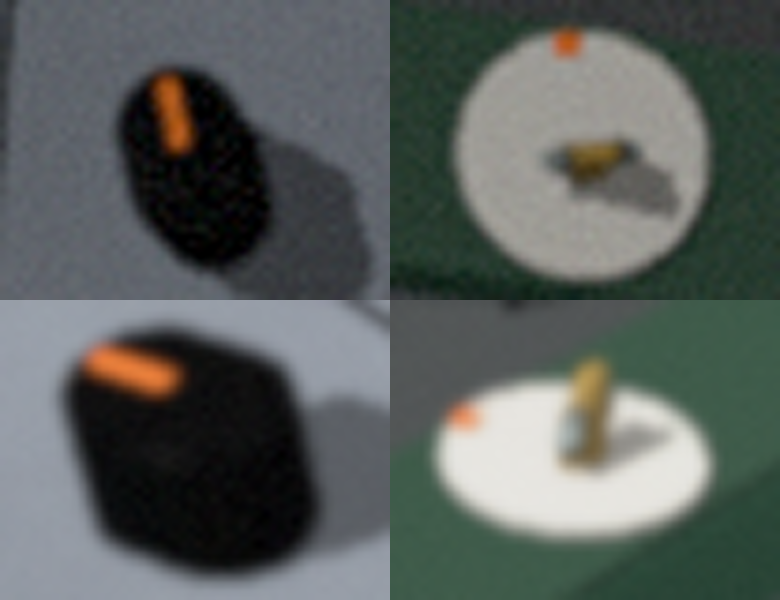

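The crop confirms the black knob with the orange pointer. It's at about (0.657, 0.2265) with yaw about 15°. The shaft is at about (0.555, -0.121), and its tick and catches both give a yaw of about 7°. Next I square the tool to the knob and travel above it.

>>> send_rows([
  {"turn": [0,0,6],"delta_pos": [0,0,0],"grip": 0.062},
  {"turn": [0,0,6],"delta_pos": [0,0,0],"grip": 0.062},
  {"turn": [0,0,0],"delta_pos": [0.026,-0.027,0],"grip": 0.062},
  {"turn": [0,0,0],"delta_pos": [0.026,-0.027,0],"grip": 0.062},
  {"turn": [0,0,0],"delta_pos": [0.026,-0.027,0],"grip": 0.062},
  {"turn": [0,0,0],"delta_pos": [0.026,-0.027,0],"grip": 0.062},
  {"turn": [0,0,0],"delta_pos": [0.026,-0.027,0],"grip": 0.062},
  {"turn": [0,0,0],"delta_pos": [0.026,-0.027,0],"grip": 0.062},
  {"turn": [0,0,0],"delta_pos": [0.026,-0.027,0],"grip": 0.062},
  {"turn": [0,0,0],"delta_pos": [0.026,-0.027,0],"grip": 0.062},
  {"turn": [0,0,0],"delta_pos": [0.026,-0.027,0],"grip": 0.062},
  {"turn": [0,0,0],"delta_pos": [0.026,-0.027,0],"grip": 0.062},
])

```text
t: 1.5
tcp_pos: [0.4383, -0.1565, 0.2079]
orientation: [3.116, 0.373, 0.003]
contact_force: [1.0, -1.3, 0.5]
width: 0.666
```

```bash
cat > go.py <<'E'
import sys
from h import *
from scipy.spatial.transform import Rotation as Ro
# usage: x y z yaw(deg of tool x) -> remaining shift/turn in tool axes
x,y,z,yaw=map(float,sys.argv[1:5]); s=robot.state()
R=Ro.from_rotvec(s['orientation']); a=np.radians(yaw)
T=Ro.from_matrix(np.array([[np.cos(a),np.sin(a),0],[np.sin(a),-np.cos(a),0],[0,0,-1]]))
m=R.as_matrix()
print('t',s['t'],'pos',np.round(s['tcp_pos'],4),'yaw',np.degrees(np.arctan2(m[1,0],m[0,0])).round(2),'F',np.round(s['contact_force'],2),'w',round(s['width']*93,1),'q6',round(s['joint_pos'][5],2))
print('shift',R.inv().apply(np.array([x,y,z])-s['tcp_pos']).round(4),'turn',np.degrees((R.inv()*T).as_rotvec()).round(2))
E
python3 go.py .6573 .2265 .2 15
```

```text
t 1.5 pos [ 0.4383 -0.1565  0.2079] yaw 13.64 F [ 1.   -1.35  0.5 ] w 61.9 q6 0.89
shift [ 0.3032 -0.3206  0.0071] turn [ 0.22 -0.08 -1.36]
```

>>> send_rows([
  {"turn": [0,0,-1.4],"delta_pos": [0.026,-0.027,0],"grip": 0.062},
  {"turn": [0,0,0],"delta_pos": [0.026,-0.027,0],"grip": 0.062},
  {"turn": [0,0,0],"delta_pos": [0.026,-0.027,0],"grip": 0.062},
  {"turn": [0,0,0],"delta_pos": [0.026,-0.027,0.005],"grip": 0.062},
  {"turn": [0,0,0],"delta_pos": [0.026,-0.027,0.01],"grip": 0.062},
  {"turn": [0,0,0],"delta_pos": [0.026,-0.027,0.01],"grip": 0.062},
  {"turn": [0,0,0],"delta_pos": [0.026,-0.027,0.01],"grip": 0.062},
  {"turn": [0,0,0],"delta_pos": [0.026,-0.027,0.01],"grip": 0.062},
  {"turn": [0,0,0],"delta_pos": [0.026,-0.027,0.01],"grip": 0.062},
  {"turn": [0,0,0],"delta_pos": [0.026,-0.027,0.01],"grip": 0.062},
  {"turn": [0,0,0],"delta_pos": [0.02,-0.025,0.005],"grip": 0.062},
  {"turn": [0,0,0],"delta_pos": [0,0,0],"grip": 0.062},
])

```text
t: 2.5
tcp_pos: [0.6419, 0.2273, 0.1352]
orientation: [3.108, 0.42, 0.013]
contact_force: [0.9, -0.7, 0.7]
width: 0.668
```

```bash
python3 go.py .6573 .2265 .1 15
```

```text
t 2.5 pos [0.6419 0.2273 0.1352] yaw 15.4 F [ 0.94 -0.7   0.67] w 62.2 q6 1.58
shift [0.0144 0.0047 0.0353] turn [ 0.35 -0.43  0.4 ]
```

>>> send_rows([
  {"turn": [0.3,-0.4,0.4],"delta_pos": [0.0145,0.0045,0],"grip": 0.062},
  {"turn": [0,0,0],"delta_pos": [0,0,0.03],"grip": 0.062},
  {"turn": [0,0,0],"delta_pos": [0,0,0.025],"grip": 0.062},
  {"turn": [0,0,0],"delta_pos": [0,0,0],"grip": 0.062},
])

```text
t: 2.83
tcp_pos: [0.6581, 0.2293, 0.0784]
orientation: [3.113, 0.416, 0.003]
contact_force: [0.1, 0.3, -1.3]
width: 0.665
```

```bash
python3 go.py .6573 .2265 .022 15
```

```text
t 2.8333 pos [0.6581 0.2293 0.0784] yaw 15.21 F [ 0.11  0.28 -1.26] w 61.8 q6 1.57
shift [-0.0016  0.0024  0.0564] turn [ 0.04 -0.09  0.21]
```

>>> send_rows([
  {"turn": [0,0,0.2],"delta_pos": [-0.0015,0.0025,0.01],"grip": 0.062},
  {"turn": [0,0,0],"delta_pos": [0,0,0.018],"grip": 0.062},
  {"turn": [0,0,0],"delta_pos": [0,0,0.015],"grip": 0.062},
  {"turn": [0,0,0],"delta_pos": [0,0,0.008],"grip": 0.062},
  {"turn": [0,0,0],"delta_pos": [0,0,0],"grip": 0.062},
])

```text
t: 3.25
tcp_pos: [0.6583, 0.2249, 0.028]
orientation: [3.115, 0.408, 0.007]
contact_force: [0.3, -0.9, -0.5]
width: 0.666
```

```bash
python3 go.py .6573 .2265 .022 15; python3 -c "
from h import *
for n,k in(('top',(161,179)),('side',(245,161))):
    I,D=robot.get_image(n); save('d_'+n+'.png',I)
    globals()[n]=cv2.resize(I[k[0]-45:k[0]+45,k[1]-60:k[1]+60],None,fx=3.3,fy=3.3,interpolation=cv2.INTER_CUBIC)
save('d.png',np.hstack([top,side]))"
```

```text
t 3.25 pos [0.6583 0.2249 0.028 ] yaw 14.91 F [ 0.31 -0.9  -0.55] w 61.9 q6 1.57
shift [-0.0006 -0.0019  0.006 ] turn [ 0.06 -0.26 -0.09]
```

View pics/d.png

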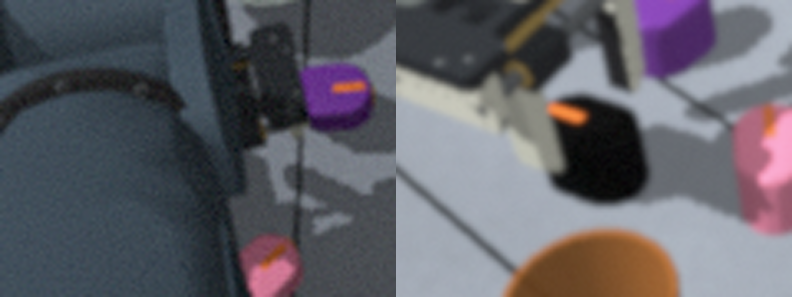

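The fingers straddle the black knob (side crop: knob at about (598,150), with the near finger beside it) and clear the purple one. I'll go down the last few mm and close.

>>> send_rows([
  {"turn": [0,0,0],"delta_pos": [-0.0005,-0.002,0.006],"grip": 0.062},
  {"turn": [0,0,0],"delta_pos": [0,0,0],"grip": 0.03},
  {"turn": [0,0,0],"delta_pos": [0,0,0],"grip": 0.03},
  {"turn": [0,0,0],"delta_pos": [0,0,0],"grip": 0.03},
  {"turn": [0,0,0],"delta_pos": [0,0,0],"grip": 0.03},
  {"turn": [0,0,0],"delta_pos": [0,0,0],"grip": 0.03},
  {"turn": [0,0,0],"delta_pos": [0,0,0],"grip": 0.03},
], newtons=35)

```text
t: 3.93
tcp_pos: [0.6599, 0.2278, 0.027]
orientation: [-3.114, -0.408, -0.019]
contact_force: [-1.3, -1.1, -0.5]
width: 0.442
```

```bash
python3 go.py .6573 .2265 .2 15
```

```text
t 3.9333 pos [0.6599 0.2278 0.027 ] yaw 14.93 F [-1.26 -1.08 -0.55] w 41.1 q6 1.58
shift [-0.0008  0.0008 -0.173 ] turn [ 0.06 -0.67 -0.07]
```

Gripped at 41 mm, which matches the 42 mm width. Lifting, then I'll check how the knob sits in the grip.

>>> send_rows([
  {"turn": [0,0,0],"delta_pos": [0,0,-0.01],"grip": 0.03},
  {"turn": [0,0,0],"delta_pos": [0,0,-0.03],"grip": 0.03},
  {"turn": [0,0,0],"delta_pos": [0,0,-0.035],"grip": 0.03},
  {"turn": [0,0,0],"delta_pos": [0,0,-0.035],"grip": 0.03},
  {"turn": [0,0,0],"delta_pos": [0,0,-0.035],"grip": 0.03},
  {"turn": [0,0,0],"delta_pos": [0,0,-0.02],"grip": 0.03},
  {"turn": [0,0,0],"delta_pos": [0,0,0],"grip": 0.03},
])

```text
t: 4.52
tcp_pos: [0.6563, 0.227, 0.2011]
orientation: [-3.115, -0.408, -0.012]
contact_force: [0.8, 0.6, -0.3]
width: 0.445
```

```bash
python3 go.py .555 -.121 .17 7
```

```text
t 4.5167 pos [0.6563 0.227  0.2011] yaw 14.93 F [ 0.83  0.63 -0.29] w 41.4 q6 1.58
shift [-0.1878  0.3101  0.03  ] turn [ 0.02 -0.43  7.93]
```

>>> send_rows([
  {"turn": [0,0,2],"delta_pos": [-0.01,0.017,0],"grip": 0.03},
  {"turn": [0,0,2],"delta_pos": [-0.017,0.029,0],"grip": 0.03},
  {"turn": [0,0,2],"delta_pos": [-0.016,0.031,0],"grip": 0.03},
  {"turn": [0,0,2],"delta_pos": [-0.015,0.032,0],"grip": 0.03},
  {"turn": [0,0,0],"delta_pos": [-0.014,0.032,0],"grip": 0.03},
  {"turn": [0,0,0],"delta_pos": [-0.014,0.032,0],"grip": 0.03},
  {"turn": [0,0,0],"delta_pos": [-0.014,0.032,0],"grip": 0.03},
  {"turn": [0,0,0],"delta_pos": [-0.014,0.032,0],"grip": 0.03},
  {"turn": [0,0,0],"delta_pos": [-0.014,0.032,0],"grip": 0.03},
  {"turn": [0,0,0],"delta_pos": [-0.012,0.03,0],"grip": 0.03},
  {"turn": [0,0,0],"delta_pos": [0,0,0],"grip": 0.03},
])

```text
t: 5.43
tcp_pos: [0.5526, -0.1004, 0.1933]
orientation: [-3.133, -0.187, -0.004]
contact_force: [0.0, -0.1, -1.8]
width: 0.442
```

```bash
python3 go.py .555 -.121 .15 7
```

```text
t 5.4333 pos [ 0.5526 -0.1004  0.1933] yaw 6.82 F [ 0.03 -0.09 -1.79] w 41.1 q6 1.19
shift [-0.0001  0.0208  0.0432] turn [-0.15 -0.17 -0.18]
```

>>> send_rows([
  {"turn": [0,0,0],"delta_pos": [0,0.02,0.02],"grip": 0.03},
  {"turn": [0,0,0],"delta_pos": [0,0,0.02],"grip": 0.03},
  {"turn": [0,0,0],"delta_pos": [0,0,0],"grip": 0.03},
])

```text
t: 5.68
tcp_pos: [0.5538, -0.1224, 0.1512]
orientation: [-3.133, -0.181, -0.004]
contact_force: [-1.4, 0.0, -1.5]
width: 0.443
```

```bash
python3 - <<'E'
from h import *
st=[]
for i in range(3):
    for n in('side','top'):
        I,D=robot.get_image(n); s=robot.state(); st.append(s['tcp_pos']); np.save(n+'_I2.npy',I); np.save(n+'_D2.npy',D)
        if n=='side':
            P=cloud(n,D); v,u=np.mgrid[:384,:512]; hsv=cv2.cvtColor(I,cv2.COLOR_RGB2HSV)
st=np.array(st); print('mean',st.mean(0).round(4),'sd',st.std(0).round(4))
for n in('side','top'):
    for q in('knob_mid','knob_nose'):
        for d in robot.spot_point(n,q): print(n,q,np.round(d['centre'],1),round(d['confidence'],2),at_z(n,d['centre'],.145).round(4))
I=np.load('side_I2.npy'); save('e.png',cv2.resize(I[70:200,240:400],None,fx=4.5,fy=4.5,interpolation=cv2.INTER_CUBIC))
E
python3 go.py .555 -.121 .15 7
```

```text
mean [ 0.5558 -0.1223  0.1549] sd [0.0006 0.0002 0.001 ]
side knob_mid [248.7 214.6] 0.87 [0.4794 0.2443 0.145 ]
side knob_mid [208.4 185.6] 0.84 [0.5786 0.2115 0.145 ]
side knob_mid [132.  313.7] 0.59 [ 0.5589 -0.1314  0.145 ]
side knob_nose [235.  213.4] 0.91 [0.5005 0.2261 0.145 ]
side knob_nose [129.  297.1] 0.75 [ 0.5945 -0.1204  0.145 ]
side knob_nose [199.1 191.9] 0.61 [0.5887 0.189  0.145 ]
top knob_mid [145.2 217.6] 0.97 [0.6697 0.1164 0.145 ]
top knob_mid [198.4 196.2] 0.96 [0.5471 0.1579 0.145 ]
top knob_nose [191.4 209.4] 0.98 [0.5634 0.1299 0.145 ]
top knob_nose [145.  232.2] 0.67 [0.6711 0.0837 0.145 ]
t 6.1833 pos [ 0.556  -0.1224  0.1553] yaw 6.7 F [ 0.02  0.89 -0.59] w 41.4 q6 1.15
shift [-0.0009 -0.0015  0.0053] turn [-0.01 -0.5  -0.3 ]
```

View pics/e.png

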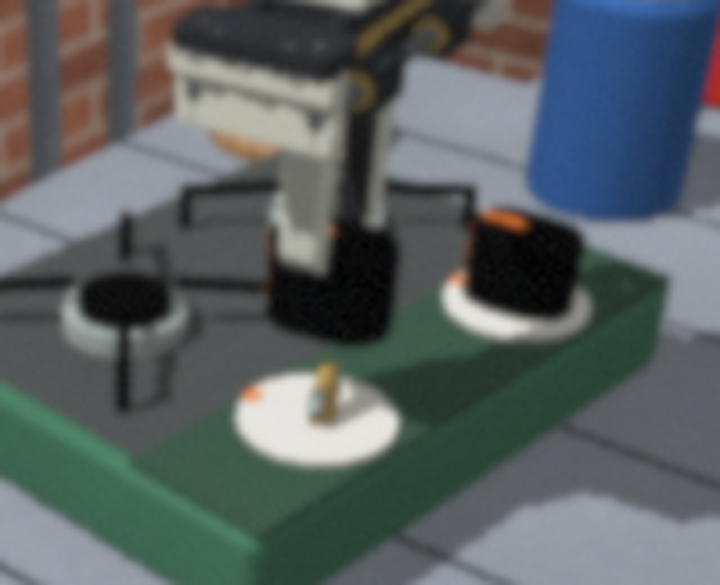

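The held knob hangs over the bezel with its nose toward the tick (side crop: knob at about (330,285), bezel at (318,418)), and spot_point agrees to within 2–3 mm. I'll nudge it into line and lower it gently.

>>> send_rows([
  {"turn": [0,-0.5,-0.3],"delta_pos": [0,-0.0017,0.01],"grip": 0.03},
  {"turn": [0,0,0],"delta_pos": [0,0,0.01],"grip": 0.03},
  {"turn": [0,0,0],"delta_pos": [0,0,0],"grip": 0.03},
  {"turn": [0,0,0],"delta_pos": [0,0,0],"grip": 0.03},
])

```text
t: 6.52
tcp_pos: [0.5559, -0.1202, 0.1332]
orientation: [-3.136, -0.194, 0.001]
contact_force: [0.9, 0.2, -0.8]
width: 0.441
```

```bash
python3 - <<'E'
from h import *
I,D=robot.get_image('side'); P=cloud('side',D)
v,u=np.mgrid[:384,:512]
hsv=cv2.cvtColor(I,cv2.COLOR_RGB2HSV)
m=(hsv[...,2]<60)&(np.hypot(P[...,0]-.555,P[...,1]+.12)<.045)&(P[...,2]>.08)&(P[...,2]<.17)
p=P[m]; print(m.sum(),'z',np.percentile(p[:,2],[1,5,50,95]).round(4))
save('f.png',cv2.resize(I[110:190,260:360],None,fx=6,fy=6,interpolation=cv2.INTER_CUBIC))
E
python3 go.py .5557 -.1207 .1 7
```

```text
573 z [0.1105 0.1127 0.1358 0.1565]
t 6.5667 pos [ 0.5557 -0.1202  0.1332] yaw 7.06 F [ 0.01 -0.16 -1.74] w 41.1 q6 1.15
shift [-0.      0.0005  0.0332] turn [-0.02  0.07  0.06]
```

View pics/f.png

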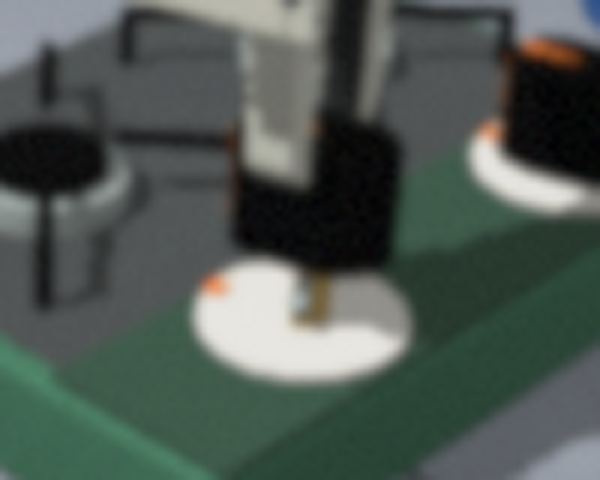

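The knob hovers just above the shaft tip, well centred (crop: knob at (320,200), shaft at (310,300)). Lowering it slowly.

>>> send_rows([
  {"turn": [0,0,0],"delta_pos": [0,0,0.005],"grip": 0.03},
  {"turn": [0,0,0],"delta_pos": [0,0,0.005],"grip": 0.03},
  {"turn": [0,0,0],"delta_pos": [0,0,0.005],"grip": 0.03},
  {"turn": [0,0,0],"delta_pos": [0,0,0],"grip": 0.03},
])

```text
t: 6.9
tcp_pos: [0.5559, -0.1206, 0.1169]
orientation: [3.135, 0.193, -0.001]
contact_force: [-0.4, -1.5, -0.9]
width: 0.444
```

```bash
python3 go.py .5557 -.1207 .097 7
```

```text
t 6.9 pos [ 0.5559 -0.1206  0.1169] yaw 7.06 F [-0.41 -1.47 -0.95] w 41.3 q6 1.15
shift [-0.0002  0.0001  0.0199] turn [0.02 0.03 0.06]
```

>>> send_rows([
  {"turn": [0,0,0],"delta_pos": [0,0,0.004],"grip": 0.03},
  {"turn": [0,0,0],"delta_pos": [0,0,0.004],"grip": 0.03},
  {"turn": [0,0,0],"delta_pos": [0,0,0.003],"grip": 0.03},
  {"turn": [0,0,0],"delta_pos": [0,0,0],"grip": 0.03},
], newtons=50)

```text
t: 7.23
tcp_pos: [0.556, -0.1215, 0.1052]
orientation: [3.134, 0.193, -0.001]
contact_force: [-0.9, -1.4, -3.1]
width: 0.438
```

```bash
python3 go.py .5557 -.1207 .097 7
```

```text
t 7.2333 pos [ 0.556  -0.1215  0.1052] yaw 7.06 F [-0.94 -1.35 -3.08] w 40.8 q6 1.15
shift [-0.0002 -0.0008  0.0082] turn [0.1  0.03 0.06]
```

>>> send_rows([
  {"turn": [0,0,0],"delta_pos": [0,0,0.003],"grip": 0.03},
  {"turn": [0,0,0],"delta_pos": [0,0,0.002],"grip": 0.03},
])

```text
t: 7.4
tcp_pos: [0.5555, -0.1217, 0.1004]
orientation: [3.134, 0.194, -0.003]
contact_force: [-12.6, -0.1, 30.5]
width: 0.439
```

>>> send_rows([
  {"turn": [0,0,0],"delta_pos": [0,0,0.003],"grip": 0.03},
  {"turn": [0,0,0],"delta_pos": [0,0,0.003],"grip": 0.03},
])

```text
t: 7.57
tcp_pos: [0.5556, -0.1218, 0.1003]
orientation: [3.133, 0.194, -0.002]
contact_force: [-17.9, 3.8, 39.8]
width: 0.437
```

```bash
python3 - <<'E'
from h import *
I,D=robot.get_image('side')
save('g.png',cv2.resize(I[110:190,260:360],None,fx=6,fy=6,interpolation=cv2.INTER_CUBIC))
E
python3 go.py .5557 -.1207 .097 7
```

```text
t 7.6167 pos [ 0.5556 -0.1218  0.1003] yaw 7.07 F [-15.94   1.87  37.54] w 41.2 q6 1.15
shift [ 0.0002 -0.0011  0.0033] turn [0.12 0.08 0.07]
```

View pics/g.png

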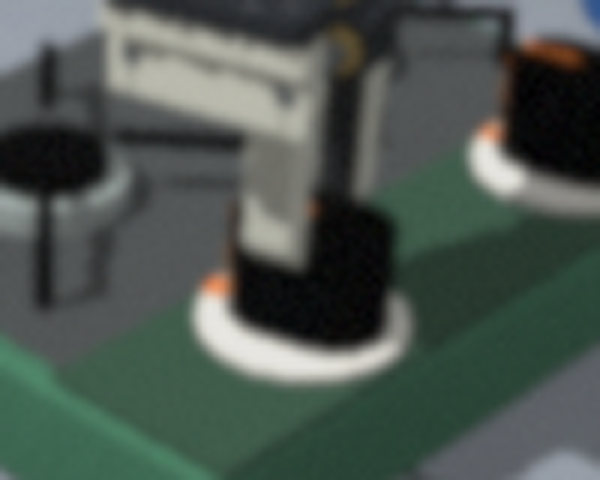

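It looks nearly home, but a -16 N side force suggests the knob is about 2 mm too far in +x. I'll relieve that and press again.

>>> send_rows([
  {"turn": [0,0,0],"delta_pos": [-0.002,0,0],"grip": 0.03},
  {"turn": [0,0,0],"delta_pos": [0,0,0],"grip": 0.03},
])

```text
t: 7.78
tcp_pos: [0.5545, -0.1221, 0.1021]
orientation: [3.133, 0.193, 0.003]
contact_force: [1.0, -2.3, -3.9]
width: 0.439
```

>>> send_rows([
  {"turn": [0,0,0],"delta_pos": [0,0,0.003],"grip": 0.03},
  {"turn": [0,0,0],"delta_pos": [0,0,0.003],"grip": 0.03},
])

```text
t: 7.95
tcp_pos: [0.5551, -0.1225, 0.1]
orientation: [3.132, 0.193, 0.005]
contact_force: [-24.5, 5.4, 63.1]
width: 0.439
```

63 N with no further travel means it's bottomed, well above the 10 N snap force. I'll relax, release, lift and inspect.

>>> send_rows([
  {"turn": [0,0,0],"delta_pos": [0,0,-0.001],"grip": 0.03},
  {"turn": [0,0,0],"delta_pos": [0,0,0],"grip": 0.064},
  {"turn": [0,0,0],"delta_pos": [0,0,0],"grip": 0.064},
  {"turn": [0,0,0],"delta_pos": [0,0,0],"grip": 0.064},
  {"turn": [0,0,0],"delta_pos": [0,0,0],"grip": 0.064},
  {"turn": [0,0,0],"delta_pos": [0,0,-0.02],"grip": 0.064},
  {"turn": [0,0,0],"delta_pos": [0,0,-0.035],"grip": 0.064},
  {"turn": [0,0,0],"delta_pos": [0,0,-0.035],"grip": 0.064},
  {"turn": [0,0,0],"delta_pos": [-0.035,0,-0.02],"grip": 0.064},
  {"turn": [0,0,0],"delta_pos": [-0.035,0,0],"grip": 0.064},
  {"turn": [0,0,0],"delta_pos": [-0.035,0,0],"grip": 0.064},
  {"turn": [0,0,0],"delta_pos": [-0.035,0,0],"grip": 0.064},
])

```text
t: 8.95
tcp_pos: [0.4153, -0.1379, 0.2113]
orientation: [3.134, 0.198, 0.0]
contact_force: [0.2, -0.7, 0.5]
width: 0.691
```

>>> send_rows([
  {"turn": [0,0,0],"delta_pos": [-0.035,0,0],"grip": 0.064},
  {"turn": [0,0,0],"delta_pos": [-0.035,0,0],"grip": 0.064},
  {"turn": [0,0,0],"delta_pos": [-0.03,0,0],"grip": 0.064},
])

```text
t: 9.2
tcp_pos: [0.311, -0.1498, 0.2102]
orientation: [3.134, 0.201, 0.0]
contact_force: [-0.1, -0.3, -0.1]
width: 0.687
```

```bash
python3 - <<'E'
from h import *
out=[]
for n,b,f in(('side',(150,312),(128,356)),('top',(200,319),(211,393))):
    I,D=robot.get_image(n); P=cloud(n,D); v,u=np.mgrid[:384,:512]; hsv=cv2.cvtColor(I,cv2.COLOR_RGB2HSV).astype(int)
    out.append(cv2.resize(I[b[0]-30:b[0]+30,b[1]-40:b[1]+40] if n=='side' else I[165:225,275:355],None,fx=4.8,fy=4.8,interpolation=cv2.INTER_CUBIC))
    for nm,(r,c) in(('placed',b),('fixed',f)):
        nb=(abs(v-r)<26)&(abs(u-c)<26)
        k=nb&(P[...,2]>.108)&(P[...,2]<.14); p=P[k]
        rect=cv2.minAreaRect((p[:,:2]*1000).astype(np.float32))
        og=k&(hsv[...,0]<20)&(hsv[...,1]>140)&(hsv[...,2]>90)
        A=np.c_[p[:,:2]-p[:,:2].mean(0),np.ones(len(p))]; kk=p[:,2]>np.median(p[:,2])-.004; co=np.linalg.lstsq(A[kk],p[kk,2],rcond=None)[0]
        print(n,nm,len(p),'z',np.median(p[:,2]).round(4),'plane',co.round(4),'rect',np.round(rect[0]+rect[1]+(rect[2],),1),'stripe',og.sum(),P[og].mean(0).round(4))
save('i.png',np.hstack(out))
s=robot.state();print(s['t'],s['tcp_pos'],s['contact_force'])
for d in robot.spot_point('top','cream_mid')[:2]: print('cream',at_z('top',d['centre'],.022).round(4))
E
```

```text
side placed 329 z 0.1177 plane [ 0.0201 -0.0486  0.1175] rect [ 552.  -119.    59.8   41.     2.9] stripe 44 [ 0.5672 -0.1221  0.1186]
side fixed 256 z 0.1174 plane [ 0.0136 -0.0431  0.1174] rect [ 536.  -287.9   61.7   41.6    3.5] stripe 28 [ 0.5491 -0.2907  0.1186]
top placed 432 z 0.1171 plane [0.0045 0.0033 0.1172] rect [ 553.  -123.5   62.9   41.8   10.9] stripe 38 [ 0.5667 -0.121   0.1183]
top fixed 449 z 0.1169 plane [ 0.0053 -0.0105  0.117 ] rect [ 535.2 -291.8   60.2   42.8    0.9] stripe 39 [ 0.5502 -0.2907  0.1177]
9.3 [ 0.30990714 -0.14981471  0.21030458] [ 0.56418058 -0.59717409 -0.63829945]
cream [0.4521 0.1613 0.022 ]
```

View pics/i.png

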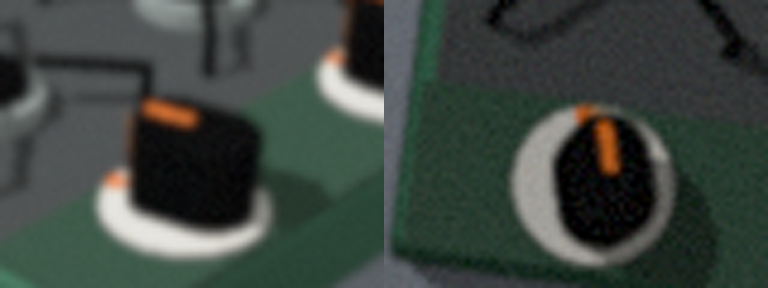

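The placed knob sits level and pointing at the tick. Its top height matches the fixed knob to 0.3 mm (0.1177 vs 0.1174), so it's home. The arm is clear, so I'm handing the job in.

```bash
python3 -c "
from cell import robot
print(robot.job_done(), robot.state()['t'])"
```

```text
the job is handed in; nothing more can be done
the job is handed in; nothing more can be done
```

The loose black knob is pushed home on the bare D-shaft with its pointer at the orange tick. I released it, pulled the arm clear and handed the job in at about 9.3 s of the 38 s; the system gave no verdict.

**Last checks:**
- **Seating:** its top is at 0.1177 m (side camera) and 0.1171 m (top camera). The fixed knob reads 0.1174 m and 0.1169 m, so it sits fully down. I pressed it to about 63 N with no further travel; I didn't see the snap itself.
- **Centring:** it sits about 2.5 mm from the measured shaft axis, against the 6 mm allowed.
- **Pointing and tilt:** it is upright. Its outline reads 3° (side) and 11° (top) against a tick direction of about 7°, so it is within about 4° of the tick.
- **Cream knob:** it was not touched. One camera reading put it 6 mm from its first reading, which I take as camera error.

**Disagreements:** the two cameras differed by 2–4 mm in y, so I averaged them. While pressing there was also a side force of 16–25 N. It cleared when I let off the pressure and came back when I pressed again, so its cause is not settled.

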